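# Fit the charged battery to the packing-bench label printer

### The arm

A 6-joint arm with a two-finger parallel gripper is mounted at the origin on the work surface. World frame = base frame: x ahead of the robot, y to its left, z up, the work surface at z = 0. Lengths are in mm, angles in rad, forces in N, time in s.
With the tool pointing down it reaches from about 275 to 750 mm from the base axis. Payload 10.2 kg.
Tool frame: the origin (TCP) lies on the front face of the gripper's body, between the roots of the fingers; the fingertips stand 73 mm ahead of it and the grasp point (between the pads) lies 54 mm ahead of it; z points along the fingers, y is the direction in which the jaws open and shut (so a half turn about z gives the same grasp; the last joint's range is limited). The gripper opens to 85 mm and grips with 20 to 120 N. Pads are 22 mm wide; open, the fingers measure 114 mm over their backs; the gripper's body (76 mm by 85 mm) begins 54 mm behind the grasp point. The pads swing forward as they close: fully open they stand 13 mm farther back than shut.
Start: joints at [-1.367, 0.313, 1.498, -0, 1.331, -0.223], TCP at [217.317, -477.917, 303.894] pointing down, gripper open.
Joint ranges: [-2.94, 2.94], [-0.97, 2.17], [0.19, 2.56], [-1.23, 4.37], [0.02, 3.11], [-2.88, 2.88]. Speed limits (rad/s): [2.39, 2.39, 3.01, 3.14, 3.14, 3.14].

### API

Orientations are given as a unit quaternion [w, x, y, z].
In Python, from rig import ctrl gives the robot as it stands.
- The arm moves only by the tool move_arm, never from a script. Its argument "series" is a list of rows, each a list of 3 entries, a list of its own where there are three numbers: the shift along the tool's x, y, z in mm, then the turn about the tool's z in degrees, then the opening, from 0 (shut) to 1 (fully open). In form: [[[tx, ty, tz], yaw, grip], ...]. A call has 1 to 10 rows; each row is the pose to reach, as a shift and turn from the pose commanded when the call began, along the tool's axes at that moment; what a row does not reach only later rows make up. A row lasts 1/8 s, in which the tool goes at most 62.5 mm and 10.7 degrees, less where a joint would pass 70% of its speed; a pose out of reach is approached as far as the arm can. A call with a gripper value outside its range is refused whole. The fingers move at their own pace and stop on an object; "force" is the grip in N (left out, the last holds). Time passes only in rows, so rows that repeat a pose let the fingers close. It gives the time, the measured TCP pose, the force and the opening at its end, in the units of the state.
- ctrl.sense(): the state, without advancing time (a new reading comes with each control period).
- ctrl.capture(name): name is "scene" or "top" or "wrist"; returns (picture, depth): 384x512x3 uint8, red, green, blue; 384x512 float32, mm along the optical axis (not along the pixel's ray), 0 where there is no reading.
- ctrl.camera_model(name): a dict with "fov_y" (degrees; the focal length in pixels is half the picture's height over the tangent of half this angle, whatever the lens; pixels are square), "cx", "cy" (the principal point, pixels), "dist_coeffs" ([k1, k2, p1, p2, k3] as OpenCV has them; the pictures are not rectified), "rvec" (rotation vector, rad) and "tvec" (3), from world to camera coordinates, as OpenCV has them. Camera axes: x right, y down, z forward; pixel columns grow to the right and rows downward; lengths in mm; the calibration is good to about 2 mm. A picture is of the moment at which its call begins: read the wrist's pose just before it. camera_model takes no time and is no camera call; for the wrist camera it gives the pose at the moment of the call.
- ctrl.finish_job(): hands the job in, once; it reports no verdict.
The state is a dict: "time_s": time; "joints": joint angles; "dq": joint speeds; "tau": joint torques, N m; "eef_pos": TCP position; "ee_rot": TCP orientation; "force": force on the tool from outside, world axes, zero at the start; "wrist_torque": the same for the moment, N m; "grip_width": opening from 0.0 (shut) to 1.0 (fully open).
Only numpy, scipy, OpenCV 4.12 (cv2) and the standard library are available. Lean on these libraries where they do the work, as an engineer would, in place of code of your own. Each camera call takes 0.05 s, during which the arm holds its last target.

### The job

Fit the charged battery to the label printer on the packing bench: press the catch beside the charger's slideway so that the pack springs loose and slide it out. Then slide it into the printer's dovetail slideway, gently and without forcing, until it is fully home and the sprung catch has clicked up behind it, and let go. Leave the other things on the bench where they are.

Things in the scene. Friction and masses are not known exactly. Their poses are not given: they have to be found in the camera images.
- printer: Grey label printer, fixed; its battery slideway (deck 96 mm wide, floor 30 mm above the bench) is in front. Origin: on the bench, under the centre of a nominally home pack; x along the slideway, the way a pack goes in, y to the left, z up. Body: x = 66 to 211 mm, 190 mm wide, 70 mm high. Limits: 60 N with the pack, but 25 N while it is seated (x over -15 mm; a push of 15 N); 40 N with the fingers.
- printer_home (a point): On the slideway floor, nominal place of the underside's centre of a home pack; printer x = 0. The catch unit (tooth, ejector and end wall together) is clamped by hand on each printer, up to 8 mm nearer or farther along x: true home has to be felt. The end wall (22 mm high) stops a pack about 2 mm past true home.
- printer_mouth (a point): Middle of the mouth of the dovetail rails, on the floor, printer x = -100 mm. Rails: 12 mm high over the floor, straight from x = -75 to +37 mm, leaning 26.6 deg inward over the pack's foot with 1.2 mm play each side, outer sides at y = +-34 mm; from -100 to -75 mm they flare, 6 mm wider each side at the mouth. Friction about 0.2.
- printer_apron (a point): On the open floor (apron) before the printer's rails, printer x = -142 mm; the apron runs from x = -185 to -101 mm. A pack whose centre is here or further out stands free of the rails: it can be set down or lifted straight up.
- printer_catch (a joint): Travel of the printer's sprung catch, m: 0 up, 0.0075 down. A pack going in drags the tooth down (push 1 to 4 N) and in the last 12 mm also meets a sprung ejector (2 to 3 N more). At true home the tooth clicks up to 0 behind the foot; let go, the ejector then holds the pack back against the tooth. If the pack is let go before the click it is pushed back out.
- charger: Grey battery charger, fixed; slideway, catch and ejector as on the printer, but home is exact. Origin: on the bench under the centre of a home pack; x along the slideway, the way a pack goes in (so pull to -x to take it out), y to the left, z up. Behind the end wall (face at x = 37 mm) a block to x = 101 mm, 120 mm wide, 50 mm high. Limits: 60 N with the pack, 40 N with the fingers.
- charger_home (a point): On the charger's slideway floor (30 mm above the bench), under the centre of a home pack; charger x = 0.
- charger_mouth (a point): Middle of the mouth of the charger's rails, on the floor; charger x = -100 mm. Rails as on the printer.
- charger_apron (a point): On the apron before the charger's rails, charger x = -142 mm; with its centre here or further out a pack is free of the rails and can be lifted straight up.
- charger_catch (a joint): Travel of the charger's sprung catch, m: 0 up, 0.0075 fully down, then it bottoms hard. Its tooth (5.5 mm over the floor when up, charger x = -57 to -35 mm) blocks a home pack. Pressed down about 6 mm (1 to 4 N) it lets go: the pack springs out about 12 mm or a little more and from then on keeps the tooth down itself, so the catch need not be held.
- charger_pad (a point): Centre of the top of the charger catch's steel thumb pad (28 mm along the slideway by 30 mm), at the left of the slideway, 42 mm above the bench when up; charger frame x = -43, y = +76 mm. It goes straight down when pressed. The printer has such a pad too, not needed here.
- pack: Black battery pack, home in the charger at the start, 0.36 to 0.59 kg. Origin: centre of the underside; x along its length, z up. Foot: dovetail 70 mm long, 10 mm high, 50 mm wide below, 40 mm above; on it a grip block 66 mm long, 36 mm wide (y), up to 56 mm above the underside. The same either way round.
- cheese_a: Round white cheese, 68 mm across, 24 mm high, the lower one of a stack of two; leave alone. Origin: centre of the underside.
- cheese_b: The same, on top of cheese_a; leave alone.
- cheese_c: The same, on its own; leave alone.
- phone: Black mobile phone lying flat, 145 x 70 x 9 mm; leave alone. Origin: centre of the underside.
- tape_roll: Roll of clear tape standing on its flat side, 90 mm across, 48 mm high; leave alone. Origin: centre of the underside.
- label_roll: Small roll of paper labels, 60 mm across, 30 mm high; leave alone. Origin: centre of the underside.
Things that resemble listed ones, but are neither listed nor needed, are in the scene too. Of the things like the pack, leave any that is orange or white; of the rest the larger one is meant.

How it is judged:
By the outcome, as a careful person would: the job done as asked, in the order asked, and still so for the second after the job is handed in, with the robot touching nothing.
It also fails if it takes over 72 s, if anything falls off the work surface, if the arm or the gripper's body presses on something with over 40 N, if the wrist force passes 120 N, or if a joint passes its speed limit or range.

## Working session

There is one attempt and no reset: what is moved stays moved. The work goes in short steps, Python scripts to look and compute and a tool call to move; the robot and the scene stay as the last step left them, time stands still between calls to the robot, and variables do not carry over. Pictures are saved under pics/ and viewed, and the job is handed in when it is done.

Besides the shell and the picture viewer there is one more tool, called after "Emit:" as a command line: name --argument value ..., lists and objects as JSON in quotes. move_arm: Moves the arm, as the interface text tells. Its arguments: {"type":"object","properties":{"series":{"type":"array","items":{"type":"array"}},"force":{"type":"number"}},"required":["series"]}

```bash
ls; mkdir -p pics; python3 - <<'E'
from rig import ctrl
import cv2,numpy as np
print(ctrl.sense())
for n in ["scene","top"]:
    im,d=ctrl.capture(n); np.savez(f"pics/{n}0.npz",im=im,d=d)
    cv2.imwrite(f"pics/{n}0.png",cv2.resize(im[:,:,::-1],(800,600)))
    print(n,ctrl.camera_model(n), (d>0).mean())
E
```

```text
pics
{'time_s': 0.0, 'joints': array([-1.36740043e+00,  3.13475024e-01,  1.49847618e+00,  6.93830564e-06,
        1.33100903e+00, -2.23415378e-01]), 'dq': array([ 0.00118494, -0.00060166, -0.00113087, -0.0006042 ,  0.001298  ,
        0.00062134]), 'tau': array([-5.41831378e-04, -4.12268364e+01, -2.59746355e+01, -2.04718708e-04,
        4.14494236e-03,  7.09094888e-05]), 'eef_pos': array([ 217.28060616, -477.73334873,  303.3074956 ]), 'ee_rot': array([-6.83718753e-04,  9.77315252e-01,  2.11788648e-01,  1.02135746e-05]), 'force': array([ 1.05665989,  0.37599032, -0.00339946]), 'wrist_torque': array([-0.01686517, -0.00173453, -0.01434802]), 'grip_width': 0.9982592594626342}
scene {'fov_y': 44.96538946047346, 'cx': 254.07563920082708, 'cy': 190.71069429924444, 'dist_coeffs': array([0.02346639, 0.        , 0.        , 0.        , 0.        ]), 'rvec': array([ 1.6180094 ,  2.00078049, -0.76954976]), 'tvec': array([ 123.65512905, -401.33551441, 1749.21456785])} 0.9961446126302084
top {'fov_y': 57.67961353219025, 'cx': 255.30069450191456, 'cy': 190.29429543898584, 'dist_coeffs': array([0.02925947, 0.        , 0.        , 0.        , 0.        ]), 'rvec': array([ 2.10946795, -2.15031631,  0.11360148]), 'tvec': array([ 26.27803063, 594.5835611 , 906.34766491])} 0.9957784016927084
```

View pics/scene0.png

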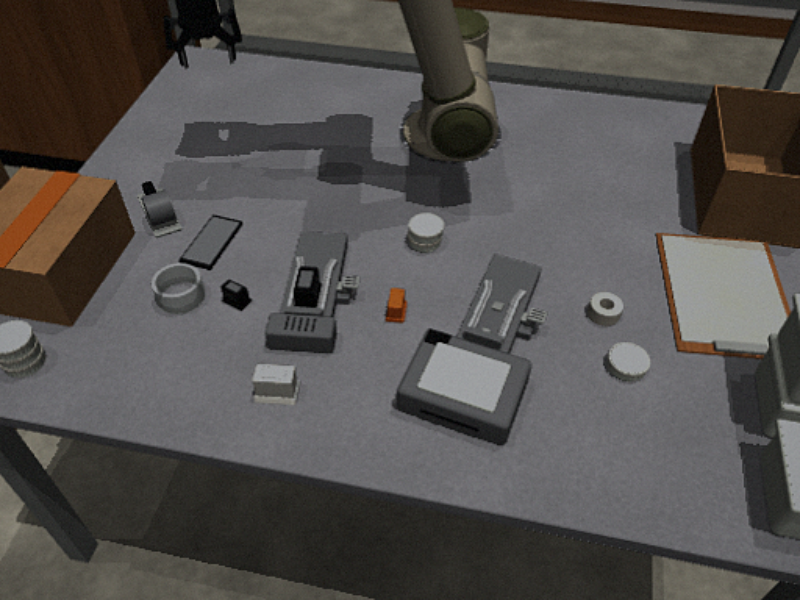

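View pics/top0.png

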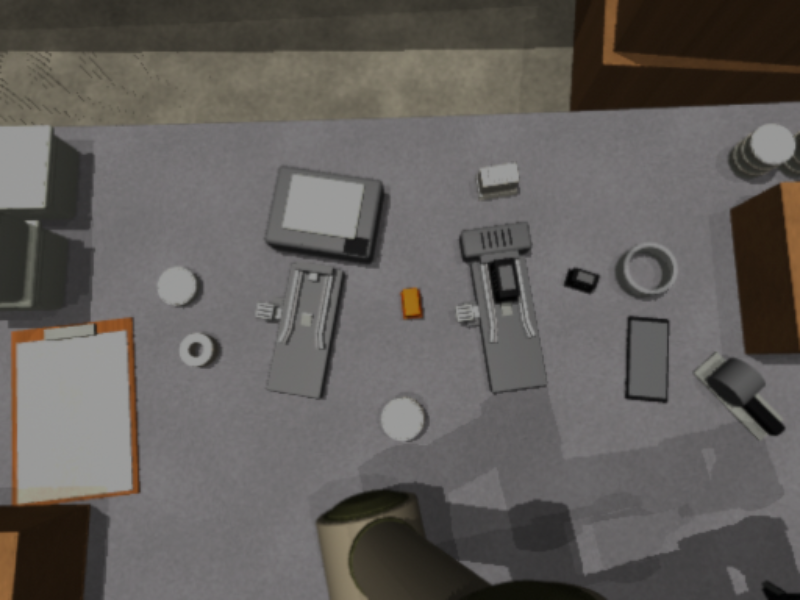

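The top view shows the following (800x600 px):
- The charger deck is around (510,310), with a black pack at (505,280) and its pad at (467,313).
- The printer body is at (325,210), with its slideway at (305,330) and pad at (265,312).
- The pack lookalikes are a small black one (582,278), an orange one (411,303) and a white one (498,180). The larger black one, in the charger, is the one meant.

Next I'll confirm that with a crop and measure the frames.

```bash
cat > h.py <<'E'
import numpy as np,cv2
from rig import ctrl
def cam(n):
    m=ctrl.camera_model(n); f=192/np.tan(np.radians(m["fov_y"]/2))
    K=np.array([[f,0,m["cx"]],[0,f,m["cy"]],[0,0,1.]]); R=cv2.Rodrigues(m["rvec"])[0]
    return K,np.array(m["dist_coeffs"]),R,np.array(m["tvec"]).reshape(3)
def cloud(c,d):
    K,D,R,t=c; v,u=np.mgrid[0:384,0:512]
    p=cv2.undistortPoints(np.stack([u.ravel(),v.ravel()],1).astype(np.float64)[:,None],K,D)[:,0]
    P=np.c_[p,np.ones(len(p))]*d.reshape(-1,1)
    return ((P-t)@R).reshape(384,512,3)
def ray(c,px,z):
    K,D,R,t=c; px=np.atleast_2d(np.array(px,float))
    p=cv2.undistortPoints(px[:,None],K,D)[:,0]
    dr=np.c_[p,np.ones(len(p))]@R; o=-R.T@t
    return o+dr*((z-o[2])/dr[:,2])[:,None]
def proj(c,P):
    K,D,R,t=c
    return cv2.projectPoints(np.atleast_2d(np.array(P,float)),cv2.Rodrigues(R)[0],t,K,D)[0][:,0]
E
python3 - <<'E'
from h import *
for n in ["top","scene"]:
    z=np.load(f"pics/{n}0.npz"); im,d=z["im"],z["d"]; c=cam(n); P=cloud(c,d)
    Z=P[:,:,2]
    inb=(P[:,:,0]>250)&(P[:,:,0]<900)&(abs(P[:,:,1])<600)
    print(n,"bench z",np.median(Z[inb&(abs(Z)<10)]))
    # deck mask
    m=(inb&(abs(Z-30)<4)).astype(np.uint8)
    k,l,s,ce=cv2.connectedComponentsWithStats(m)
    for i in range(1,k):
        if s[i,4]>150:
            pts=P[l==i]
            r=cv2.minAreaRect(pts[:,:2].astype(np.float32))
            print(i,s[i],"px",ce[i].round(),"rect",np.round(r[0],1),np.round(r[1],1),round(r[2],2),"z",np.median(pts[:,2]).round(1))
z=np.load("pics/top0.npz");cv2.imwrite("pics/crop0.png",cv2.resize(z["im"][130:260,160:400,::-1],None,fx=3.3,fy=3.3,interpolation=cv2.INTER_CUBIC))
E
```

```text
top bench z 0.9296520405900137
16 [471 130  13  96 174] px [477. 179.] rect [ 620.5 -579.2] [257.6   5.9] 0.15 z 30.3
43 [ 302  164   48   87 1956] px [326. 217.] rect [ 548.  -169.6] [228.3 104.6] 7.11 z 30.7
48 [ 171  168   49   87 2216] px [194. 216.] rect [545.6 188. ] [108.1 229.1] 79.75 z 30.5
93 [115 213  22  22 298] px [125. 223.] rect [512.8 375.6] [57.8 58.1] 25.98 z 30.5
98 [477 254  21  25 201] px [488. 265.] rect [ 387.2 -584.7] [65.6 21.8] 39.19 z 30.4
scene bench z 0.33160247361918044
10 [180 148  43  55 890] px [204. 168.] rect [ 544.3 -162.8] [222.8 112.1] 7.27 z 30.0
16 [ 293  162   54   64 1344] px [322. 189.] rect [546.5 193.6] [111.4 230.9] 80.28 z 30.2
22 [378 187  21  16 217] px [388. 195.] rect [512.6 377.6] [59.2 57.3] 3.7 z 30.0
```

View pics/crop0.png

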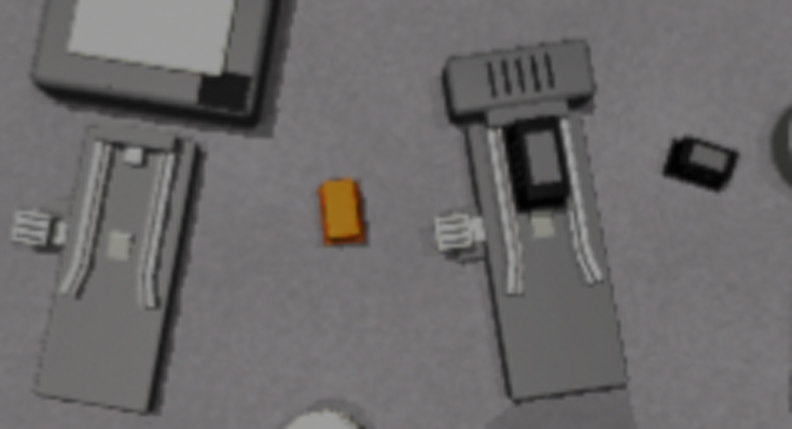

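The crop confirms it: the big black pack sits in the charger's rails at crop px (540,160), and the small black one at (700,163) is loose on the bench. I'll take a closer look with the wrist camera.

```bash
python3 - <<'E'
from h import *
m=ctrl.camera_model("wrist"); print(m)
K,D,R,t=cam("wrist"); s=ctrl.sense()
from scipy.spatial.transform import Rotation as Ro
q=s["ee_rot"]; Rt=Ro.from_quat([q[1],q[2],q[3],q[0]])
print("cam in tool",Rt.inv().apply(-R.T@t-s["eef_pos"]), "axis in tool",Rt.inv().apply(R[2]),Rt.inv().apply(R[0]))
print(Rt.as_matrix())
tgt=np.array([480,-165,330])
print(Rt.inv().apply(tgt-s["eef_pos"]))
E
```

```text
{'fov_y': 67.80507889064886, 'cx': 250.47670309963198, 'cy': 195.35387978937493, 'dist_coeffs': array([0.00623486, 0.        , 0.        , 0.        , 0.        ]), 'rvec': array([-2.44689773,  1.57569517,  0.21281222]), 'tvec': array([-523.79266627,  -33.69944907,  378.4706259 ])}
cam in tool [ 67.05492853  -0.71745292 -69.95278319] axis in tool [-2.63869802e-01 -1.47128228e-04  9.64558296e-01] [-3.85187634e-04  9.99999925e-01  4.71602726e-05]
[[ 9.10294213e-01  4.13961843e-01 -1.96787296e-04]
 [ 4.13961802e-01 -9.10293608e-01  1.08303968e-03]
 [ 2.69202885e-04 -1.06734718e-03 -9.99999394e-01]]
[ 368.62116056 -176.00575683  -26.3011948 ]
```

Emit:
move_arm --series '[[[45, -14, 3], 2, 1], [[91, -27, 7], 4, 1], [[137, -41, 10], 6, 1], [[182, -55, 13], 8, 1], [[228, -68, 17], 10, 1], [[273, -82, 20], 12, 1], [[319, -96, 23], 14, 1], [[364, -109, 26], 16, 1], [[410, -123, 30], 17.4, 1], [[455, -137, 33], 17.4, 1]]'

```text
time_s: 1.35
eef_pos: [575.8, -163.6, 270.4]
ee_rot: [-0.0, 0.998, 0.061, -0.0]
force: [0.2, -0.2, 0.4]
grip_width: 1.001
```

Emit:
move_arm --series '[[[0, 0, 0], 0, 1], [[0, 0, 0], 0, 1]]'

```text
time_s: 1.6
eef_pos: [574.4, -165.1, 270.6]
ee_rot: [-0.0, 0.998, 0.062, -0.0]
force: [-0.5, -0.2, -0.1]
grip_width: 1.004
```

```bash
python3 - <<'E'
from h import *
s=ctrl.sense(); print(s["time_s"],s["eef_pos"],s["ee_rot"],s["dq"].round(4),s["joints"])
c=cam("wrist"); im,d=ctrl.capture("wrist"); np.savez("pics/w1.npz",im=im,d=d,K=c[0],D=c[1],R=c[2],t=c[3])
cv2.imwrite("pics/w1.png",cv2.resize(im[:,:,::-1],(800,600)))
E
```

```text
1.6 [ 574.44157818 -165.1408012   270.58072128] [-8.27747619e-05  9.98105939e-01  6.15171461e-02 -4.09722714e-04] [-0.0203 -0.0125  0.0043 -0.0002  0.0011  0.0012] [-4.75671397e-01  4.98850041e-01  1.31476874e+00 -2.85447410e-04
  1.32876262e+00  9.72081418e-01]
```

View pics/w1.png

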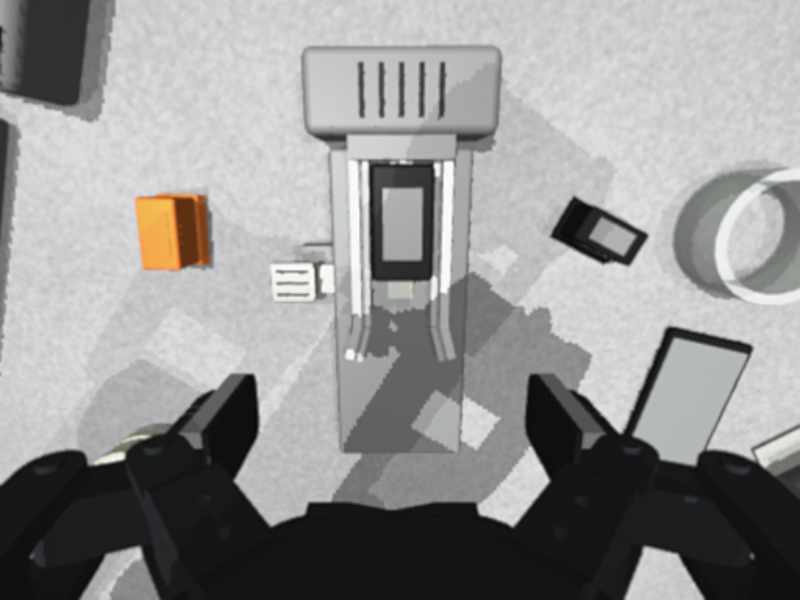

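The view shows the pack top at (402,222) in the rails, the steel pad at (293,282), the end block at (400,92) and the deck's front edge at row 452. The yaw is off by only a few tenths of a degree.

```bash
cat > meas.py <<'E'
from h import *
def meas(f,ref,pr=True):
    z=np.load(f); im,d=z["im"],z["d"]; c=(z["K"],z["D"],z["R"],z["t"]); P=cloud(c,d); Z=P[:,:,2]
    near=np.hypot(P[:,:,0]-ref[0],P[:,:,1]-ref[1])<220
    vis=np.zeros((384,512),bool); vis[:300]=1
    print("bench",np.median(Z[near&vis&(abs(Z)<8)]))
    for nm,lo,hi in [("deck",26,34),("z38-45",38,46),("z46-56",46,56),("z66-76",65,76),("z78-92",78,92)]:
        m=(near&vis&(Z>lo)&(Z<hi)).astype(np.uint8)
        k,l,s,ce=cv2.connectedComponentsWithStats(m)
        for i in range(1,k):
            if s[i,4]>60:
                pts=P[l==i]; r=cv2.minAreaRect(pts[:,:2].astype(np.float32))
                print(nm,s[i],"c",np.round(r[0],1),np.round(r[1],1),round(r[2],2),"z",np.median(pts[:,2]).round(1))
    return c,P,im
E
python3 - <<'E'
from meas import *
meas("pics/w1.npz",(600,-160))
E
```

```text
bench 0.02880628461051523
deck [ 201   95  102  195 9980] c [ 549.1 -167. ] [228.5 109. ] 7.21 z 30.0
deck [113 127   9  45 144] c [589.9 -18.1] [46.5  1.7] 5.38 z 30.0
deck [363 131  15  23  69] c [ 631.2 -285.7] [ 3.8 24.4] 77.45 z 30.2
deck [444 130  15  43 209] c [ 630.7 -373. ] [45.8  7.3] 8.44 z 30.1
z38-45 [ 221  102   71  129 2881] c [ 587.7 -168. ] [137.5  78.4] 7.77 z 40.9
z38-45 [  87  126   30   47 1162] c [588.4  -5.6] [48.  26.7] 4.67 z 40.9
z38-45 [451 131  16  44 234] c [ 630.6 -373.2] [45.1  6.8] 8.16 z 42.1
z38-45 [368 132  46  38 820] c [ 624.4 -306.3] [45.2 24.2] 69.65 z 38.9
z38-45 [173 168  29  26 726] c [567.  -96.7] [28.1 30.4] 7.0 z 42.0
z46-56 [ 193   29  128   73 8116] c [ 687.3 -156.2] [ 63.2 118.3] 7.0 z 50.0
z46-56 [456 132  14  44 268] c [ 630.7 -373.8] [43.5  8. ] 9.26 z 47.9
z78-92 [ 237  105   42   75 3014] c [ 619.  -164.6] [65.  36.3] 6.98 z 86.1
```

Emit:
move_arm --series '[[[0, -15, 20], 0, 0], [[0, -32, 45], 0, 0], [[0.5, -50, 70], 0, 0], [[0.5, -62, 95], 0, 0], [[0.5, -69, 115], 0, 0], [[0.5, -69, 125], 0, 0], [[0.5, -69, 125], 0, 0], [[0.5, -69, 125], 0, 0]]'

```text
time_s: 2.65
eef_pos: [567.1, -97.0, 146.8]
ee_rot: [0.0, 0.998, 0.061, 0.001]
force: [0.3, 0.4, -0.6]
grip_width: 0.0
```

```bash
python3 - <<'E'
from h import *
s=ctrl.sense(); print(s["time_s"],s["eef_pos"],s["force"],s["grip_width"])
im,d=ctrl.capture("wrist"); cv2.imwrite("pics/w2.png",cv2.resize(im[:,:,::-1],(800,600)))
E
```

```text
2.65 [567.08787422 -97.00727151 146.80982008] [ 0.28099928  0.41776413 -0.64521668] 0.0004054198138597952
```

View pics/w2.png

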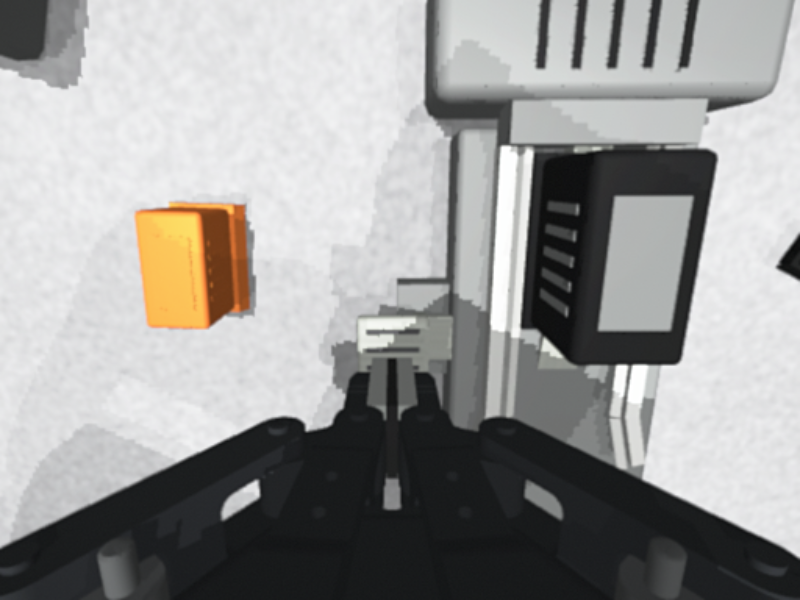

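The shut fingers stand at (392,380), right over the pad at (392,335), and clear of the pack and the rails. Going down.

Emit:
move_arm --series '[[[0, 0, 12], 0, 0], [[0, 0, 24], 0, 0], [[0, 0, 28], 0, 0], [[0, 0, 30], 0, 0], [[0, 0, 30], 0, 0]]'

```text
time_s: 3.32
eef_pos: [566.9, -96.3, 115.9]
ee_rot: [0.0, 0.998, 0.062, 0.0]
force: [-0.4, 0.2, 0.7]
grip_width: 0.001
```

Emit:
move_arm --series '[[[0, 0, 1], 0, 0], [[0, 0, 2], 0, 0], [[0, 0, 3], 0, 0], [[0, 0, 3], 0, 0]]'

```text
time_s: 3.82
eef_pos: [566.9, -96.3, 113.0]
ee_rot: [0.0, 0.998, 0.062, 0.0]
force: [0.3, -0.4, 0.5]
grip_width: -0.001
```

Emit:
move_arm --series '[[[0, 0, 1], 0, 0], [[0, 0, 2], 0, 0], [[0, 0, 3], 0, 0], [[0, 0, 3], 0, 0]]'

```text
time_s: 4.32
eef_pos: [566.8, -96.3, 109.8]
ee_rot: [-0.0, 0.998, 0.062, -0.0]
force: [-0.0, -0.2, 0.3]
grip_width: 0.004
```

Emit:
move_arm --series '[[[0, 0, 0.5], 0, 0], [[0, 0, 1], 0, 0], [[0, 0, 1.5], 0, 0], [[0, 0, 1.5], 0, 0]]'

```text
time_s: 4.82
eef_pos: [566.8, -96.3, 108.3]
ee_rot: [-0.0, 0.998, 0.062, -0.0]
force: [0.0, 0.1, 0.6]
grip_width: -0.001
```

```bash
python3 - <<'E'
from h import *
s=ctrl.sense(); print(s["time_s"],s["eef_pos"],s["force"],s["grip_width"])
im,d=ctrl.capture("wrist"); cv2.imwrite("pics/w3.png",cv2.resize(im[:,:,::-1],(800,600)))
E
```

```text
4.825 [566.79154015 -96.30751512 108.32732224] [0.04126429 0.07579282 0.64151351] -0.0008749770333975378
```

View pics/w3.png

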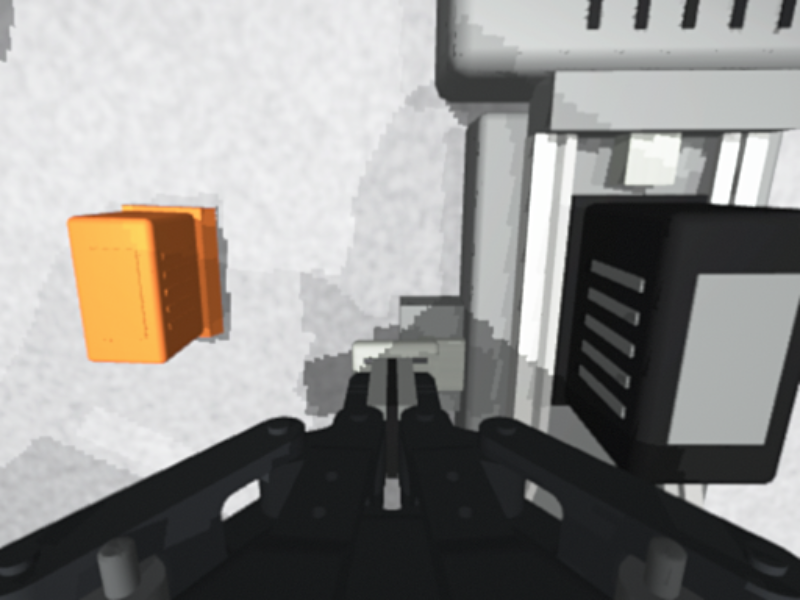

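The pack has sprung out: a gap with the ejector at (652,160) now shows behind its foot. I'll raise the arm, open the gripper and locate the pack again.

Emit:
move_arm --series '[[[0, 0, -10], 0, 0], [[0, 0, -35], 0, 0], [[0, 0, -70], 0, 0.3], [[0, 20, -105], 0, 1], [[-5, 45, -130], 0, 1], [[-10, 65, -140], 0, 1], [[-14, 69, -142], 0, 1], [[-14, 69, -142], 0, 1]]'

```text
time_s: 5.88
eef_pos: [560.9, -166.3, 249.5]
ee_rot: [-0.001, 0.998, 0.061, -0.001]
force: [0.2, 0.3, 0.1]
grip_width: 1.0
```

```bash
python3 - <<'E'
from meas import *
s=ctrl.sense(); print(s["time_s"],s["eef_pos"],s["ee_rot"],s["force"],s["grip_width"])
c=cam("wrist"); im,d=ctrl.capture("wrist"); np.savez("pics/w4.npz",im=im,d=d,K=c[0],D=c[1],R=c[2],t=c[3])
cv2.imwrite("pics/w4.png",cv2.resize(im[:,:,::-1],(800,600)))
meas("pics/w4.npz",(600,-160))
E
```

```text
5.875 [ 560.94038657 -166.25452201  249.46624764] [-5.78856814e-04  9.98117932e-01  6.13163764e-02 -7.48359877e-04] [0.21355895 0.25665105 0.08134734] 0.9997802701804193
bench 0.028879721102433153
deck [  208    78   100   212 10727] c [ 549.9 -173.4] [228.9  96.2] 7.12 z 30.0
deck [235  86  46  19 609] c [ 647.8 -161.3] [16.1 43.4] 7.01 z 30.0
deck [102 113  10  50 196] c [589.8 -18.1] [47.3  2.3] 5.75 z 30.2
deck [461 116  17  48 273] c [ 631.1 -372.8] [45.7  7.5] 8.14 z 30.3
deck [373 118  26  36 107] c [ 621.9 -291.3] [37.1 17.6] 30.39 z 30.1
z38-45 [192  65  28   5  72] c [ 664.  -112.3] [ 2.3 23.7] 2.96 z 44.2
z38-45 [297  66  26   4  67] c [ 675.7 -203.7] [ 1.6 22.5] 7.36 z 43.6
z38-45 [ 219   85   77  142 3673] c [ 587.3 -169. ] [138.1  78.7] 6.9 z 41.0
z38-45 [  72  112   35   52 1410] c [588.4  -5.1] [48.1 27.7] 5.24 z 40.9
z38-45 [469 114  19  53 331] c [ 631.6 -372.7] [48.1  7.3] 8.23 z 42.2
z38-45 [380 118  50  42 985] c [ 624.2 -306.2] [45. 24.] 71.04 z 38.9
z46-56 [ 188    3  141   82 9961] c [ 687.  -156.1] [ 63.6 118.5] 7.43 z 50.0
z46-56 [476 115  14  51 345] c [ 631.8 -373.3] [46.   8.1] 8.58 z 47.8
z78-92 [ 236  106   46   81 3530] c [ 604.1 -166.6] [64.8 36.1] 7.2 z 86.1
```

View pics/w4.png

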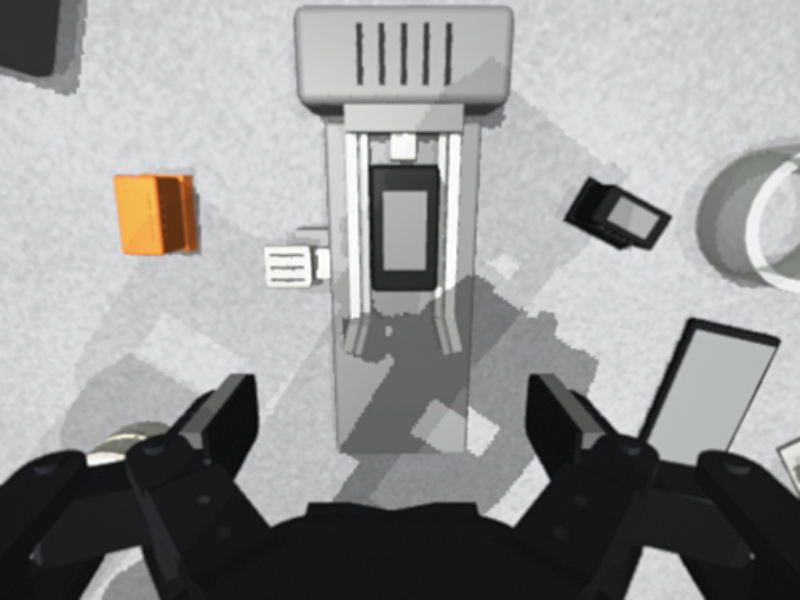

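Emit:
move_arm --series '[[[20, 3, 10], 0, 1], [[38, 5, 35], 0, 1], [[43, 5.6, 65], 0, 1], [[43, 5.6, 95], 0, 1], [[43, 5.6, 115], 0, 1], [[43, 5.6, 125], 0, 1], [[43, 5.6, 127], 0, 1], [[43, 5.6, 127], 0, 1], [[43, 5.6, 127], 0, 1]]' --force 40

```text
time_s: 7.05
eef_pos: [605.0, -166.9, 124.2]
ee_rot: [0.0, 0.998, 0.062, 0.001]
force: [0.6, -0.7, -0.9]
grip_width: 0.995
```

```bash
python3 - <<'E'
from h import *
s=ctrl.sense(); print(s["time_s"],s["eef_pos"],s["ee_rot"],s["force"],s["grip_width"])
R=np.array([604.1,-166.6])-s["eef_pos"][:2]; a=np.radians(7.05)
print("tool err",R@[np.cos(a),np.sin(a)],R@[np.sin(a),-np.cos(a)])
im,d=ctrl.capture("wrist"); cv2.imwrite("pics/w5.png",cv2.resize(im[:,:,::-1],(800,600)))
E
```

```text
7.05 [ 605.01161806 -166.85501292  124.18000903] [3.16724235e-04 9.98105474e-01 6.15227213e-02 5.62633161e-04] [ 0.63794248 -0.72754101 -0.85961061] 0.9953014688761527
tool err -0.8734265734722559 -0.36497273742311215
```

View pics/w5.png

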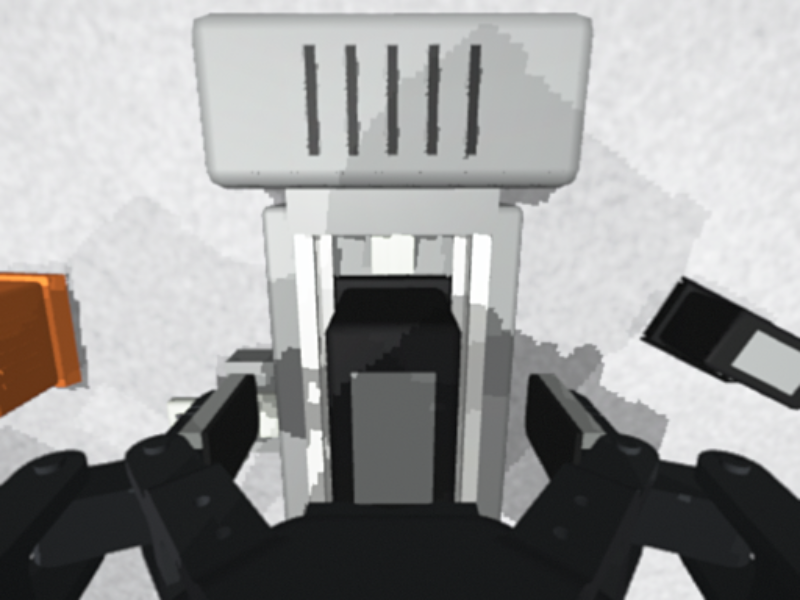

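The pack is centred between the open fingers (393,400), with equal gaps on both sides. Closing.

Emit:
move_arm --series '[[[0, 0, 0], 0, 0.6], [[0, 0, 0], 0, 0.3], [[0, 0, 0], 0, 0.3], [[0, 0, 0], 0, 0.3], [[0, 0, 0], 0, 0.3], [[0, 0, 0], 0, 0.3]]' --force 40

```text
time_s: 7.85
eef_pos: [604.8, -166.9, 123.6]
ee_rot: [0.0, 0.998, 0.061, 0.0]
force: [-0.1, -0.6, 2.6]
grip_width: 0.416
```

```bash
python3 - <<'E'
from h import *
s=ctrl.sense(); print(s["time_s"],s["eef_pos"],s["ee_rot"],s["force"],s["grip_width"],s["wrist_torque"])
E
```

```text
7.85 [ 604.83151635 -166.87628427  123.56695591] [1.15025215e-04 9.98108209e-01 6.14813874e-02 1.67360604e-04] [-0.14447401 -0.59831369  2.62061979] 0.41581180866339595 [-0.06024653  0.03536665 -0.05661485]
```

Gripped at 0.416, about 35 mm, which matches the block. Pulling gently.

Emit:
move_arm --series '[[[-2, 0, 0], 0, 0.3], [[-6, 0, 0], 0, 0.3], [[-10, 0, 0], 0, 0.3], [[-15, 0, 0], 0, 0.3], [[-20, 0, 0], 0, 0.3]]'

```text
time_s: 8.48
eef_pos: [584.6, -169.3, 123.6]
ee_rot: [0.0, 0.998, 0.061, 0.0]
force: [1.7, -0.1, 3.7]
grip_width: 0.415
```

Emit:
move_arm --series '[[[-5, 0, 0], 0, 0.3], [[-11, 0, 0], 0, 0.3], [[-17, 0, 0], 0, 0.3], [[-23, 0, 0], 0, 0.3], [[-29, 0, 0], 0, 0.3], [[-35, 0, 0], 0, 0.3]]'

```text
time_s: 9.22
eef_pos: [549.9, -173.6, 123.6]
ee_rot: [0.0, 0.998, 0.061, 0.0]
force: [2.1, 0.2, 5.5]
grip_width: 0.415
```

Emit:
move_arm --series '[[[-8, 0, 0], 0, 0.3], [[-17, 0, 0], 0, 0.3], [[-26, 0, 0], 0, 0.3], [[-35, 0, 0], 0, 0.3], [[-44, 0, 0], 0, 0.3], [[-53, 0, 0], 0, 0.3], [[-62, 0, 0], 0, 0.3], [[-71, 0, 0], 0, 0.3], [[-80, 0, 0], 0, 0.3], [[-82, 0, 0], 0, 0.3]]'

```text
time_s: 10.48
eef_pos: [468.2, -183.7, 123.6]
ee_rot: [0.0, 0.998, 0.061, 0.0]
force: [2.3, 0.4, 4.8]
grip_width: 0.418
```

```bash
python3 - <<'E'
from h import *
s=ctrl.sense(); print(s["time_s"],s["eef_pos"],s["ee_rot"],s["force"],s["grip_width"],s["wrist_torque"])
im,d=ctrl.capture("wrist"); cv2.imwrite("pics/w6.png",cv2.resize(im[:,:,::-1],(800,600)))
E
```

```text
10.475 [ 468.22003578 -183.69210608  123.55018258] [2.24450609e-05 9.98119022e-01 6.13059076e-02 5.37881375e-05] [2.30201696 0.40325016 4.77495217] 0.41753426142242145 [ 0.04948737 -0.27972025  0.02649543]
```

View pics/w6.png

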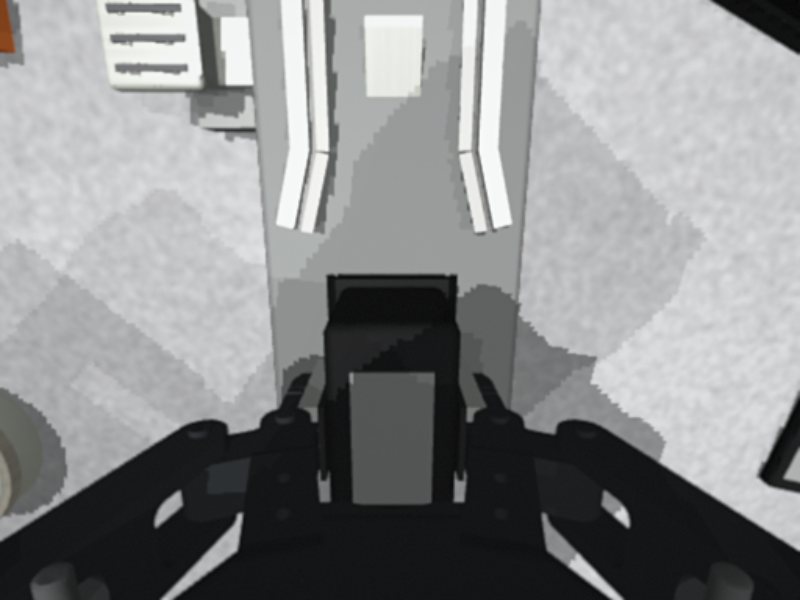

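The pack stands free on the apron: its foot front is at row 275 and the rails end at row 230. Lifting straight up.

Emit:
move_arm --series '[[[0, 0, -3], 0, 0.3], [[0, 0, -10], 0, 0.3], [[0, 0, -25], 0, 0.3], [[0, 0, -45], 0, 0.3], [[0, 0, -70], 0, 0.3], [[0, 0, -95], 0, 0.3], [[0, 0, -115], 0, 0.3], [[0, 0, -130], 0, 0.3], [[0, 0, -136], 0, 0.3], [[0, 0, -136], 0, 0.3]]' --force 50

```text
time_s: 11.78
eef_pos: [468.7, -183.5, 259.3]
ee_rot: [-0.0, 0.998, 0.062, -0.0]
force: [-0.1, -0.2, -5.8]
grip_width: 0.41
```

Emit:
move_arm --series '[[[8, -25, 0], 1, 0.3], [[20, -62, 0], 3, 0.3], [[33, -103, 0], 5, 0.3], [[47, -145, 0], 7.5, 0.3], [[61, -187, 0], 10, 0.3], [[75, -230, 0], 12.5, 0.3], [[89, -273, 0], 15, 0.3], [[102, -315, 0], 17, 0.3], [[113, -346, 0], 17.2, 0.3], [[117, -361, 0], 17.2, 0.3]]'

```text
time_s: 13.02
eef_pos: [540.4, 190.4, 258.3]
ee_rot: [0.0, 0.996, -0.088, -0.001]
force: [-0.2, -0.5, -4.8]
grip_width: 0.416
```

Emit:
move_arm --series '[[[0, 0, 0], 0, 0.3], [[0, 0, 0], 0, 0.3], [[0, 0, 0], 0, 0.3]]'

```text
time_s: 13.4
eef_pos: [540.6, 188.1, 259.4]
ee_rot: [0.0, 0.996, -0.089, -0.0]
force: [-0.7, 0.3, -6.4]
grip_width: 0.417
```

```bash
python3 - <<'E'
from meas import *
s=ctrl.sense(); print(s["time_s"],s["eef_pos"],s["ee_rot"],s["force"],s["grip_width"],s["wrist_torque"])
c=cam("wrist"); im,d=ctrl.capture("wrist"); np.savez("pics/w7.npz",im=im,d=d,K=c[0],D=c[1],R=c[2],t=c[3])
cv2.imwrite("pics/w7.png",cv2.resize(im[:,:,::-1],(800,600)))
meas("pics/w7.npz",(600,180))
E
```

```text
13.4 [540.62768483 188.0894395  259.44673388] [ 8.13402118e-05  9.96027899e-01 -8.90416644e-02 -1.96906807e-05] [-0.67911784  0.29959326 -6.35302869] 0.4167471742940354 [-0.0363192   0.02947663  0.02203366]
bench 0.027572104176960804
deck [158  32 196   6 433] c [679.3 159.1] [183.    3.5] 79.69 z 30.2
deck [ 197   61   26  116 1666] c [609.9 219.7] [ 25.3 112.7] 79.66 z 29.8
deck [ 288   61   17  169 1678] c [564.2 137.9] [ 13.2 173.6] 79.77 z 29.9
deck [ 233   76   45   99 3866] c [595.5 174.1] [43.9 97. ] 79.71 z 30.1
deck [415  79  10  50 234] c [588.    8.7] [47.5  3.6] 2.45 z 30.2
deck [  72  209   49   47 1043] c [517.4 364.4] [58.8 35.1] 24.17 z 29.8
z38-45 [152  27 207   7 543] c [679.6 159. ] [184.6   3.8] 79.77 z 41.7
z38-45 [ 423   72   33   58 1513] c [588.4  -4.4] [48.9 27.4] 3.96 z 40.9
z38-45 [ 220   74   72  103 2655] c [595.8 174.3] [67.1 96.8] 79.8 z 41.0
z38-45 [167 146  31  28 830] c [577.8 252.4] [30.5 27.6] 79.91 z 42.1
z46-56 [ 148   23  217    9 1020] c [679.6 158.8] [184.7   4. ] 79.77 z 52.6
z46-56 [ 219   57   74   18 1305] c [649.7 164.6] [65.8 13.7] 79.66 z 52.0
```

View pics/w7.png

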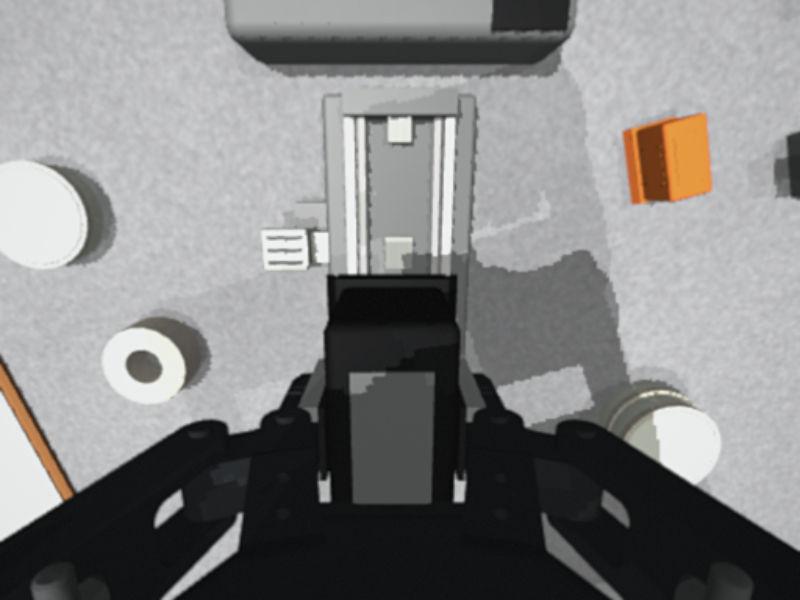

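The view shows:
- The pack is held centred, with its foot front at row 275.
- The printer's rails and ejector are at (400,130), the tooth at (400,248) and the pad at (285,250).

In printer-axis coordinates (s along the slideway, n across it), the axis is at n = 277.7 with a yaw of -10.3°. The pad and the end wall both put true home about 8 mm nearer than nominal. Now to the apron.

Emit:
move_arm --series '[[[-20, 1, 0], 0, 0.3], [[-45, 2.5, 10], 0, 0.3], [[-62, 4, 30], 0, 0.3], [[-71, 4, 55], 0, 0.3], [[-71.4, 4.1, 80], 0, 0.3], [[-71.4, 4.1, 103], 0, 0.3], [[-71.4, 4.1, 118], 0, 0.3], [[-71.4, 4.1, 127], 0, 0.3], [[-71.4, 4.1, 130], 0, 0.3], [[-71.4, 4.1, 130], 0, 0.3]]'

```text
time_s: 14.7
eef_pos: [469.8, 197.6, 129.8]
ee_rot: [-0.0, 0.996, -0.088, 0.0]
force: [-0.3, 0.2, -5.2]
grip_width: 0.415
```

Emit:
move_arm --series '[[[0, 0, 0], 0, 0.3], [[0, 0, 0], 0, 0.3]]'

```text
time_s: 14.95
eef_pos: [469.7, 197.6, 129.8]
ee_rot: [-0.0, 0.996, -0.088, 0.0]
force: [-0.2, 0.2, -4.6]
grip_width: 0.415
```

```bash
cat > sn.py <<'E'
from h import *
def st():
    s=ctrl.sense(); p=s["eef_pos"]; a=np.radians(-10.28); u=np.array([np.cos(a),np.sin(a)]); n=np.array([-u[1],u[0]])
    f=s["force"]; q=s["ee_rot"]
    print("t",s["time_s"],"s %.2f n %.2f z %.2f"%(p[:2]@u,p[:2]@n,p[2]),"hd %.2f"%np.degrees(2*np.arctan2(q[2],q[1])),"F s %.1f n %.1f z %.1f"%(f[:2]@u,f[:2]@n,f[2]),"M",s["wrist_torque"].round(2),"g %.3f"%s["grip_width"])
E
python3 - <<'E'
from sn import *
st()
c=cam("wrist"); im,d=ctrl.capture("wrist"); np.savez("pics/w8.npz",im=im,d=d,K=c[0],D=c[1],R=c[2],t=c[3])
cv2.imwrite("pics/w8.png",cv2.resize(im[:,:,::-1],(800,600)))
E
```

```text
t 14.95 s 426.93 n 278.24 z 129.76 hd -10.15 F s -0.3 n 0.2 z -4.6 M [-0.    0.01 -0.  ] g 0.415
```

View pics/w8.png

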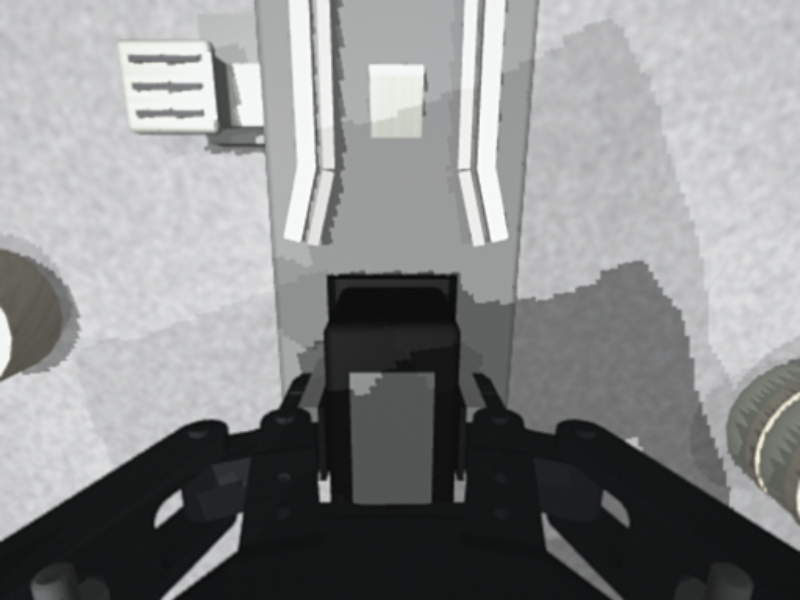

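The pack is in line with the rails: rail centre column is about 396 and pack about 392.5. At the charger exit that offset was 395 against 392, so it is within about 0.4 mm. I'll shift 0.6 mm to the right and set it down gently.

Emit:
move_arm --series '[[[0, 0.3, 2], 0.1, 0.3], [[0, 0.6, 4], 0.1, 0.3], [[0, 0.6, 5], 0.1, 0.3], [[0, 0.6, 5.5], 0.1, 0.3], [[0, 0.6, 5.5], 0.1, 0.3]]'

```text
time_s: 15.62
eef_pos: [469.5, 197.0, 123.9]
ee_rot: [0.0, 0.996, -0.089, -0.0]
force: [0.7, 0.4, -6.1]
grip_width: 0.417
```

Emit:
move_arm --series '[[[0, 0, 0.3], 0, 0.3], [[0, 0, 0.6], 0, 0.3], [[0, 0, 0.6], 0, 0.3]]'

```text
time_s: 16.0
eef_pos: [469.6, 197.0, 123.6]
ee_rot: [-0.0, 0.996, -0.089, 0.0]
force: [0.1, -0.8, -0.5]
grip_width: 0.413
```

```bash
python3 - <<'E'
from sn import *
st()
E
```

```text
t 16.0 s 426.92 n 277.64 z 123.59 hd -10.24 F s 0.2 n -0.8 z -0.5 M [-0.04  0.17  0.03] g 0.413
```

Set down (vertical load about 0). Now sliding in gently.

Emit:
move_arm --series '[[[3, 0, 0], 0, 0.3], [[8, 0, 0], 0, 0.3], [[13, 0, 0], 0, 0.3], [[18, 0, 0], 0, 0.3], [[23, 0, 0], 0, 0.3], [[28, 0, 0], 0, 0.3], [[33, 0, 0], 0, 0.3]]'

```text
time_s: 16.88
eef_pos: [502.5, 191.1, 123.6]
ee_rot: [-0.0, 0.996, -0.089, 0.0]
force: [-2.7, 0.9, 5.6]
grip_width: 0.417
```

```bash
python3 - <<'E'
from sn import *
st()
E
```

```text
t 16.875 s 460.29 n 277.68 z 123.59 hd -10.25 F s -2.8 n 0.4 z 5.6 M [ 0.01  0.37 -0.  ] g 0.417
```

Emit:
move_arm --series '[[[4, 0, 0], 0, 0.3], [[8, 0, 0], 0, 0.3], [[12, 0, 0], 0, 0.3], [[16, 0, 0], 0, 0.3], [[20, 0, 0], 0, 0.3]]'

```text
time_s: 17.5
eef_pos: [522.0, 187.5, 123.6]
ee_rot: [-0.0, 0.996, -0.089, 0.0]
force: [-1.8, 1.0, 5.3]
grip_width: 0.416
```

```bash
python3 - <<'E'
from sn import *
st()
im,d=ctrl.capture("wrist"); cv2.imwrite("pics/w9.png",cv2.resize(im[:,:,::-1],(800,600)))
E
```

```text
t 17.5 s 480.20 n 277.70 z 123.60 hd -10.25 F s -1.9 n 0.7 z 5.3 M [ 0.04  0.36 -0.01] g 0.416
```

View pics/w9.png

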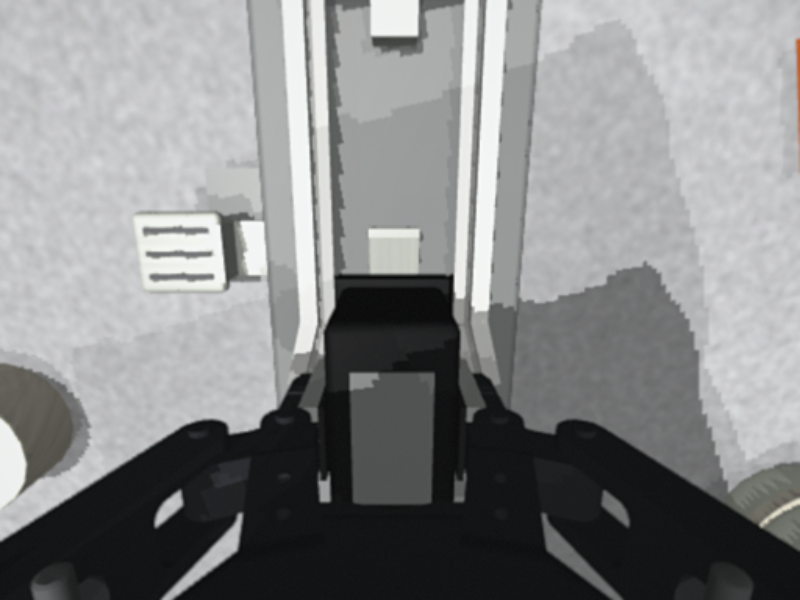

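The foot's front edge (row 275) is between the rails and just before the tooth, with a side force under 1 N. Continuing.

Emit:
move_arm --series '[[[3, 0, -0.2], 0, 0.3], [[6, 0, -0.2], 0, 0.3], [[10, 0, -0.2], 0, 0.3], [[14, 0, -0.2], 0, 0.3], [[18, 0, -0.2], 0, 0.3], [[22, 0, -0.2], 0, 0.3], [[26, 0, -0.2], 0, 0.3]]'

```text
time_s: 18.42
eef_pos: [547.5, 182.9, 123.6]
ee_rot: [-0.0, 0.996, -0.089, 0.0]
force: [-2.1, 0.7, 5.1]
grip_width: 0.417
```

```bash
python3 - <<'E'
from sn import *
st()
E
```

```text
t 18.425 s 506.10 n 277.66 z 123.60 hd -10.25 F s -2.2 n 0.3 z 5.1 M [ 0.    0.34 -0.03] g 0.417
```

Emit:
move_arm --series '[[[4, 0, 0], 0, 0.3], [[8, 0, 0], 0, 0.3], [[12, 0, 0], 0, 0.3], [[17, 0, 0], 0, 0.3], [[22, 0, 0], 0, 0.3], [[27, 0, 0], 0, 0.3], [[32, 0, 0], 0, 0.3], [[37, 0, 0], 0, 0.3]]'

```text
time_s: 19.42
eef_pos: [584.0, 176.3, 123.6]
ee_rot: [-0.0, 0.996, -0.089, 0.0]
force: [-1.2, 0.8, 4.6]
grip_width: 0.416
```

```bash
python3 - <<'E'
from sn import *
st()
E
```

```text
t 19.425 s 543.15 n 277.64 z 123.61 hd -10.25 F s -1.4 n 0.6 z 4.6 M [ 0.04  0.31 -0.01] g 0.416
```

Emit:
move_arm --series '[[[3, 0, 0], 0, 0.3], [[6, 0, 0], 0, 0.3], [[9, 0, 0], 0, 0.3], [[12, 0, 0], 0, 0.3], [[14, 0, 0], 0, 0.3], [[14, 0, 0], 0, 0.3]]'

```text
time_s: 20.18
eef_pos: [597.5, 173.8, 123.6]
ee_rot: [-0.0, 0.996, -0.089, -0.0]
force: [-3.4, 0.8, 6.2]
grip_width: 0.412
```

```bash
cat >> sn.py <<'E'
def pad(name=None):
    c=cam("wrist"); im,d=ctrl.capture("wrist"); P=cloud(c,d); a=np.radians(-10.28)
    r=np.hypot(P[...,0]-577.8,P[...,1]-252.4)<11
    print("pad z",np.median(P[...,2][r]).round(2) if r.any() else None,r.sum())
    if name: cv2.imwrite(name,cv2.resize(im[:,:,::-1],(800,600)))
E
python3 - <<'E'
from sn import *
st(); pad("pics/w10.png")
E
```

```text
t 20.175 s 556.86 n 277.68 z 123.59 hd -10.25 F s -3.5 n 0.2 z 6.2 M [0.03 0.41 0.01] g 0.412
pad z 0.34 163
```

View pics/w10.png

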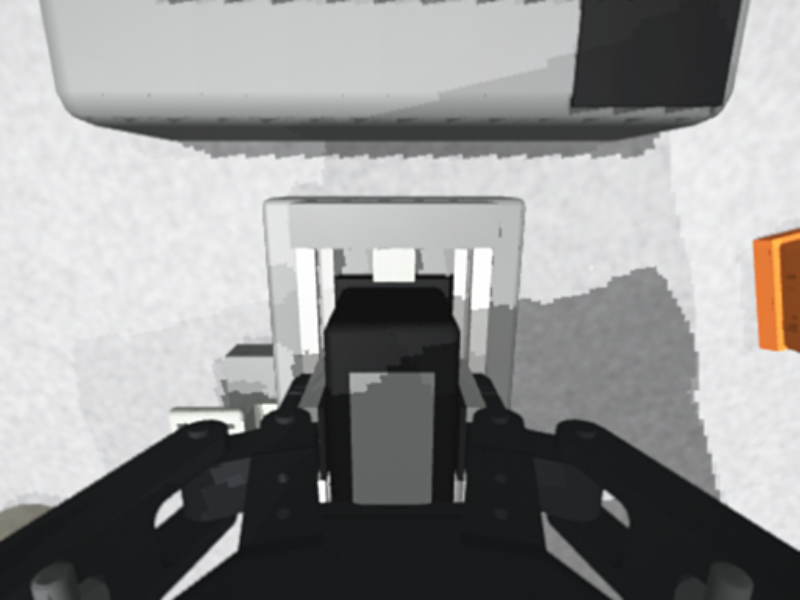

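The ejector (394,265) is just touching the foot's front edge, and the end wall is at row 248. The last millimetres will go in small steps.

Emit:
move_arm --series '[[[1, 0, 0], 0, 0.3], [[2, 0, 0], 0, 0.3], [[3, 0, 0], 0, 0.3], [[4, 0, 0], 0, 0.3], [[5, 0, 0], 0, 0.3], [[6, 0, 0], 0, 0.3]]'

```text
time_s: 20.98
eef_pos: [603.1, 172.9, 123.7]
ee_rot: [0.0, 0.996, -0.089, -0.001]
force: [-5.7, -0.1, 7.8]
grip_width: 0.418
```

```bash
cat >> sn.py <<'E'
def pad2(name=None):
    out=[]
    for n in ["wrist","scene","top"]:
        c=cam(n); im,d=ctrl.capture(n); P=cloud(c,d)
        r=(abs(P[...,2]-38)<8)&(np.hypot(P[...,0]-577.8,P[...,1]-252.4)<17)
        out.append((n,int(r.sum()),P[...,2][r].mean().round(2) if r.any() else None))
        if name: cv2.imwrite(f"pics/{name}_{n}.png",cv2.resize(im[:,:,::-1],(800,600)))
    print(out)
E
python3 - <<'E'
from sn import *
st(); pad2("p1")
z=np.load("pics/scene0.npz");P=cloud(cam("scene"),z["d"]);r=(abs(P[...,2]-38)<8)&(np.hypot(P[...,0]-577.8,P[...,1]-252.4)<17);print("scene0",r.sum(),P[...,2][r].mean())
z=np.load("pics/top0.npz");P=cloud(cam("top"),z["d"]);r=(abs(P[...,2]-38)<8)&(np.hypot(P[...,0]-577.8,P[...,1]-252.4)<17);print("top0",r.sum(),P[...,2][r].mean())
E
```

```text
t 20.975 s 562.54 n 277.74 z 123.65 hd -10.24 F s -5.6 n -1.2 z 7.8 M [ 0.08  0.75 -0.03] g 0.418
[('wrist', 62, np.float64(35.25)), ('scene', 80, np.float64(37.08)), ('top', 0, None)]
scene0 82 41.239146600016525
top0 101 41.866456318658535
```

The pad is down (35 mm instead of 42), as it should be while the pack passes over the tooth. Push so far is 5.6 N.

Emit:
move_arm --series '[[[0.8, 0, 0], 0, 0.3], [[1.6, 0, 0], 0, 0.3], [[2.4, 0, 0], 0, 0.3], [[3, 0, 0], 0, 0.3], [[3, 0, 0], 0, 0.3]]'

```text
time_s: 21.75
eef_pos: [606.0, 172.3, 123.6]
ee_rot: [0.0, 0.996, -0.089, -0.001]
force: [-4.7, 0.7, 7.1]
grip_width: 0.417
```

```bash
python3 - <<'E'
from sn import *
st(); pad2()
E
```

```text
t 21.75 s 565.52 n 277.71 z 123.62 hd -10.24 F s -4.8 n -0.2 z 7.1 M [ 0.05  0.73 -0.04] g 0.417
[('wrist', 17, np.float64(34.27)), ('scene', 75, np.float64(36.46)), ('top', 0, None)]
```

Emit:
move_arm --series '[[[0.5, 0, 0], 0, 0.3], [[1, 0, 0], 0, 0.3], [[1.5, 0, 0], 0, 0.3], [[1.5, 0, 0], 0, 0.3]]'

```text
time_s: 22.4
eef_pos: [607.5, 172.1, 123.6]
ee_rot: [0.0, 0.996, -0.089, -0.001]
force: [-5.8, -0.1, 7.4]
grip_width: 0.418
```

```bash
python3 - <<'E'
from sn import *
st(); pad2()
E
```

```text
t 22.4 s 567.02 n 277.74 z 123.65 hd -10.24 F s -5.6 n -1.2 z 7.4 M [ 0.09  0.68 -0.07] g 0.418
[('wrist', 8, np.float64(33.38)), ('scene', 80, np.float64(36.57)), ('top', 0, None)]
```

Emit:
move_arm --series '[[[0.5, 0, 0], 0, 0.3], [[1, 0, 0], 0, 0.3], [[1, 0, 0], 0, 0.3]]'

```text
time_s: 22.92
eef_pos: [608.4, 171.9, 123.6]
ee_rot: [0.0, 0.996, -0.089, -0.001]
force: [-5.0, 1.5, 7.3]
grip_width: 0.415
```

```bash
python3 - <<'E'
from sn import *
st(); pad2()
E
```

```text
t 22.925 s 568.00 n 277.72 z 123.61 hd -10.24 F s -5.1 n 0.6 z 7.3 M [ 0.08  0.72 -0.02] g 0.415
[('wrist', 34, np.float64(42.31)), ('scene', 77, np.float64(41.57)), ('top', 0, None)]
```

Clicked: the pad is back up (42.3 mm in the wrist view, 41.6 in the scene view, 41.2 at the start) with a push of only 5 N. Letting go.

Emit:
move_arm --series '[[[0, 0, 0], 0, 0.45], [[0, 0, 0], 0, 0.6], [[0, 0, 0], 0, 0.8], [[0, 0, 0], 0, 1], [[0, 0, 0], 0, 1], [[0, 0, 0], 0, 1]]'

```text
time_s: 23.82
eef_pos: [608.7, 171.8, 123.5]
ee_rot: [-0.0, 0.996, -0.089, 0.0]
force: [-0.3, 0.2, -0.7]
grip_width: 0.998
```

```bash
python3 - <<'E'
from sn import *
st(); pad2("p2")
E
```

```text
t 23.825 s 568.28 n 277.69 z 123.50 hd -10.25 F s -0.4 n 0.2 z -0.7 M [ 0.02 -0.05  0.  ] g 0.998
[('wrist', 186, np.float64(37.88)), ('scene', 74, np.float64(41.67)), ('top', 0, None)]
```

View pics/p2_wrist.png

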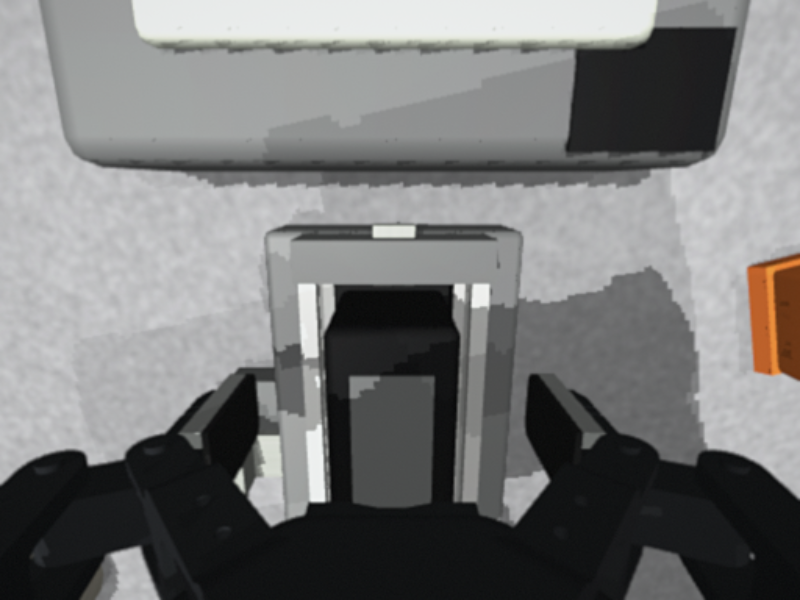

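The fingers are clear on both sides of the pack, and its foot is right up at the end wall (row 285). I'll rise straight up and check.

Emit:
move_arm --series '[[[0, 0, -5], 0, 1], [[0, 0, -20], 0, 1], [[0, 0, -45], 0, 1], [[-5, 0, -80], 0, 1], [[-20, 0, -110], 0, 1], [[-40, 0, -135], 0, 1], [[-50, 0, -145], 0, 1], [[-50, 0, -145], 0, 1], [[-50, 0, -145], 0, 1]]'

```text
time_s: 25.1
eef_pos: [559.7, 180.5, 267.5]
ee_rot: [0.0, 0.996, -0.089, -0.001]
force: [-0.0, 1.3, 0.0]
grip_width: 1.002
```

```bash
python3 - <<'E'
from sn import *
from meas import meas
st(); pad2("p3")
c=cam("wrist"); im,d=ctrl.capture("wrist"); np.savez("pics/w12.npz",im=im,d=d,K=c[0],D=c[1],R=c[2],t=c[3])
meas("pics/w12.npz",(600,180))
E
```

```text
t 25.1 s 518.50 n 277.48 z 267.55 hd -10.26 F s -0.3 n 1.3 z 0.0 M [ 0.    0.02 -0.01] g 1.002
[('wrist', 735, np.float64(41.73)), ('scene', 79, np.float64(41.61)), ('top', 0, None)]
bench 0.03490460712320716
deck [162  59 178   3 201] c [678.5 160.2] [175.3   0.9] 79.63 z 30.2
deck [  196    84   102   200 10163] c [545.6 189.5] [108.3 228.7] 79.65 z 30.0
deck [404 101  10  47 183] c [587.8   8.5] [ 5.8 47.4] 89.62 z 30.0
deck [ 76 223  46  45 958] c [517.5 364.2] [59.1 35.5] 23.66 z 29.8
z38-45 [155  56 190   3 357] c [678.8 160.9] [178.9   1.9] 79.29 z 41.4
z38-45 [ 410   96   33   53 1341] c [588.3  -4.5] [48.1 28. ] 5.52 z 41.0
z38-45 [ 215   98   17  125 1341] c [583.8 205. ] [ 16.9 130.7] 77.07 z 40.9
z38-45 [ 271   98   16  125 1390] c [573.8 149.9] [ 15.9 130.7] 82.49 z 40.9
z38-45 [167 164  30  27 758] c [577.7 252.4] [30.  28.3] 80.53 z 41.9
z46-56 [148  51 206   7 620] c [679.4 159.2] [184.1   3. ] 79.54 z 53.6
z46-56 [ 216   82   71   16 1120] c [649.7 164.6] [66.  13.5] 79.7 z 51.9
z66-76 [ 173    0  157   14 2138] c [711.6 153.4] [129.5   9.5] 79.76 z 69.3
z78-92 [ 229  100   43   77 3149] c [606.6 172.8] [36.4 65.7] 79.73 z 86.1
```

View pics/p3_wrist.png

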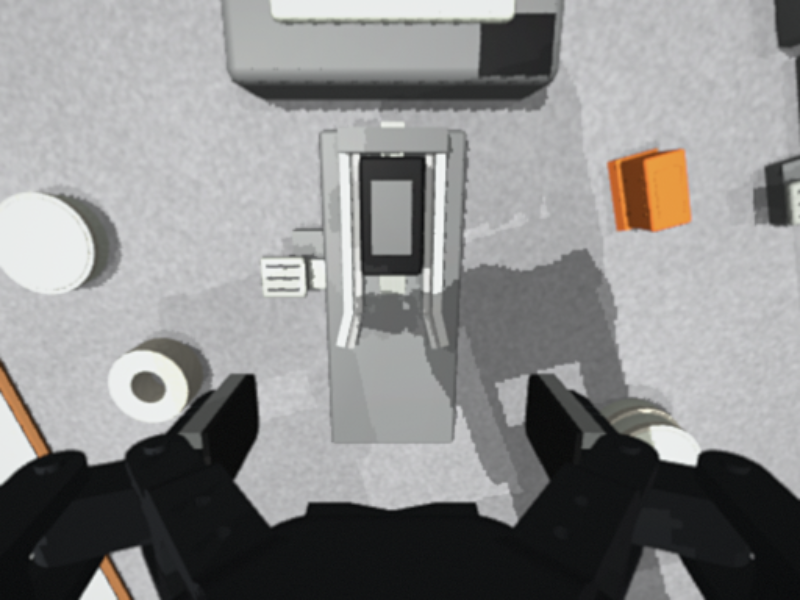

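View pics/p3_scene.png

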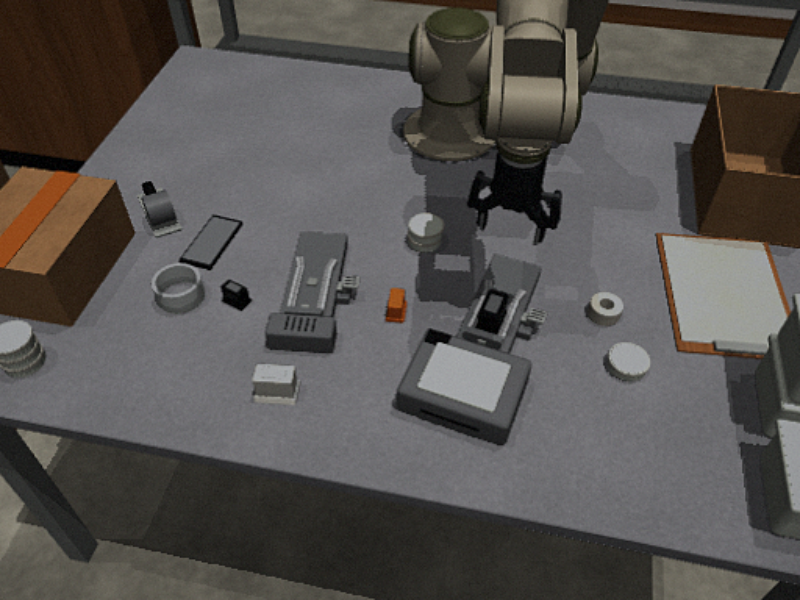

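The wrist view shows the pack home at (392,215), the tooth up behind its foot at (392,283) and the pad up at (285,275). The pack's centre is at s = 566.0, against an estimated home of 566.5. The scene view shows all the other things in their starting places. Handing in.

```bash
python3 - <<'E'
from sn import *
st(); print(ctrl.finish_job())
E
```

```text
t 25.3 s 518.49 n 277.52 z 267.72 hd -10.26 F s 0.3 n -0.5 z 0.3 M [-0.04 -0.03 -0.05] g 1.001
the job is handed in; nothing more can be done
None
```

The battery pack is home in the printer with the catch clicked up behind it. I handed the job in at 25.3 s.

I pressed the charger's pad with the shut fingers and the pack sprang out about 15 mm. I slid it out onto the apron, lifted it across to the printer's apron and slid it in. The push I read between moves was at most about 6 N. It clicked about 8 mm short of nominal home, where I expected the shifted catch unit to put it. I then let go and drew the arm clear.

**Last checks:**
- **Catch:** the printer's pad is back up at 41.7 mm. It was down at about 35 mm just before the click.
- **Pack position:** the pack's centre is within about 0.5 mm of the home I estimated from the pad and end wall. It stayed there after I let go.
- **Other things:** the orange pack measures where it was before. By eye, everything else looks unmoved in the scene picture.
- **Not usable:** the top camera could not see the pad because the arm was in the way. In two wrist readings the fingers partly hid the pad, so they gave wrong pad heights and I did not use them. No other check failed or disagreed.

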